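# Flip the examined marker for the shell dish

### The arm

A 6-joint arm with a two-finger parallel gripper is mounted at the origin on the work surface. World frame = base frame: x ahead of the robot, y to its left, z up, the work surface at z = 0. Lengths are in m, angles in rad, forces in N, time in s.
With the tool pointing down it reaches from about 0.325 to 0.775 m from the base axis. Payload 9.3 kg.
Tool frame: the origin (TCP) lies at the very end of the fingers, on their centre line; the grasp point (between the pads) lies 19 mm behind it; y points along the fingers, z is the direction in which the jaws open and shut, and the axes are right-handed (so a half turn about y gives the same grasp; the last joint's range is limited). The gripper opens to 85 mm and grips with 20 to 120 N. Pads are 22 mm wide; open, the fingers measure 114 mm over their backs; the gripper's body (76 mm by 85 mm) begins 54 mm behind the grasp point. The pads swing forward as they close: fully open they stand 13 mm farther back than shut.
Start: joints at [-0.153, 0.259, 0.021, 1.334, 0, 1.418], TCP at [0.55, -0, 0.192] pointing down, gripper open.
Joint ranges: [-3.04, 3.04], [-0.91, 1.82], [-1.04, 1.36], [-1.92, 1.95], [-1.52, 1.45], [-3.14, 3.14]. Speed limits (rad/s): [2.22, 2.22, 2.79, 3.14, 3.14, 3.14].

### API

Orientations are given as a 3x3 rotation matrix whose columns are the frame's x, y, z axes.
In Python, from bench import r, imaging, find_in, silhouettes, spot_point gives the robot as it stands.
- The arm moves only by the tool send_rows, never from a script. Its argument "rows" is a list of rows, each a list of 5 numbers: the shift along the world's x, y, z in m, then the turn about the world's z in rad, then the finger opening in m, from 0 to 0.0854. In form: [[x, y, z, spin, claw], ...]. A call has 1 to 12 rows; each row is the pose to reach, as a shift and turn from the pose commanded when the call began; what a row does not reach only later rows make up. A row lasts 1/10 s, in which the tool goes at most 50 mm and 8.59 degrees, less where a joint would pass 70% of its speed; a pose out of reach is approached as far as the arm can. A call with a gripper value outside its range is refused whole. The fingers move at their own pace and stop on an object; "newtons" is the grip in N (left out, the last holds). Time passes only in rows, so rows that repeat a pose let the fingers close. It gives the time, the measured TCP pose, the force and the opening at its end, in the units of the state.
- r.state(): the state, without advancing time (a new reading comes with each control period).
- imaging.read_camera(name): name is "scene" or "side" or "wrist"; returns (picture, depth): 480x640x3 uint8, red, green, blue; 480x640 float32, m along the optical axis (not along the pixel's ray), 0 where there is no reading.
- imaging.camera_model(name): a dict with "camera_matrix" (3x3 intrinsics, pixels), "pose" (4x4, takes a point from camera to world coordinates); the wrist camera has in their place "T_tool_cam" (4x4, takes a point from camera to tool coordinates, whose origin is the TCP and whose axes are the tool frame's). Camera axes: x right, y down, z forward; pixel columns grow to the right and rows downward; lengths in m; the calibration is good to about 2 mm. A picture is of the moment at which its call begins: read the wrist's pose just before it. camera_model takes no time and is no camera call.
- r.close_job(): hands the job in, once; it reports no verdict.
Trained networks look in the newest picture that a camera, given by its name, has taken for a name from the list of things; names that differ only in an ending like _2 or _b are one class to them, and where a whole thing is asked for, a point or a joint stands for the part that bears it (a point fixed in the world has none). Each returns a list of dicts, best first, with "score" (0 to 1); they miss things now and then, are a little off and sometimes report something else, mostly with a low value. They report only what shows in the picture. A call takes as long as a camera call. They do not tell look-alikes from the thing itself.
- find_in(camera, target): "bbox" ([left, top, width, height] in pixels, round what is visible of it).
- silhouettes(camera, target): "region" (480x640 bool, what is visible of it) and "bbox" ([left, top, width, height] in pixels, round what is visible of it).
- spot_point(camera, target): "uv" ([column, row] in pixels: a listed point, or the origin of a listed thing).
The state is a dict: "time": time; "qpos": joint angles; "joint_velocities": joint speeds; "joint_efforts": joint torques, N m; "position": TCP position; "orientation": TCP orientation; "force": force on the tool from outside, world axes, zero at the start; "moment": the same for the moment, N m; "gripper_width": finger opening in m.
Only numpy, scipy, OpenCV 4.12 (cv2) and the standard library are available. Lean on these libraries where they do the work, as an engineer would, in place of code of your own. Each camera call takes 0.05 s, during which the arm holds its last target.

### The job

The snail shell has been examined: flip the hinged marker paddle in front of the dish that holds the shell right over its pivot, so that it lies flat towards that dish and shows its disc face. Only push it, with the fingertips or the outside of the fingers, without pinching it and without undue force, and leave the other two markers, all the dishes and the jar as they are.

Things in the scene. Friction and masses are not known exactly. Their poses are not given: they have to be found in the camera images.
- board: Light-grey board fixed to the bench, 230 (x) x 350 (y) x 12 mm; origin at the centre of its underside. Its +x points away from the robot, +y to the robot's left, turned by up to 0.35 rad. Three identical stations: left (y=+105), middle (0), right (-105); each has a hinged marker paddle at x=-45 and, behind it, a round dish seat at x=+65.
- pivot_left (a point): Centre of the left marker's pivot, 52 mm above the bench, between two metal cheeks (6 mm thick, 16 mm along x, inner faces 28 mm either side, tops 8 mm above the pivot). Axes as the board's: the hinge line is y. Rubber rest posts (8 mm across, tops 3 mm below the pivot) stand 50 mm either side of it along x.
- seat_left (a point): Centre of the left round dish seat, on the board's top face, 110 mm beyond pivot_left along the board's +x.
- marker_left (a joint): Hinge of the left marker, rad. 0: paddle flat towards the robot (board -x), bar face up; pi/2: standing straight up; pi (stop): flat towards its dish (+x), disc face up. Starts between 0 and 0.15. The hinge is stiff (0.03 N m; paddle 40 g): the paddle stays at any angle where it is left and does not fall by itself.
- tip_left (a point): Middle of the left paddle's free edge, moving with it. White plate 46 mm wide, 4 mm thick, reaching 60 mm from the pivot; grey bar on one face, grey disc on the other. At the pivot a tab at right angles to it (36 mm wide, 4 thick) sticks out 34 mm on both faces: its upper half stands up when the paddle is flat; pushing that half away from the paddle raises it.
- pivot_middle (a point): Centre of the middle marker's pivot, 52 mm above the bench, between two metal cheeks (6 mm thick, 16 mm along x, inner faces 28 mm either side, tops 8 mm above the pivot). Axes as the board's: the hinge line is y. Rubber rest posts (8 mm across, tops 3 mm below the pivot) stand 50 mm either side of it along x.
- seat_middle (a point): Centre of the middle round dish seat, on the board's top face, 110 mm beyond pivot_middle along the board's +x.
- marker_middle (a joint): Hinge of the middle marker, rad. 0: paddle flat towards the robot (board -x), bar face up; pi/2: standing straight up; pi (stop): flat towards its dish (+x), disc face up. Starts between 0 and 0.15. The hinge is stiff (0.03 N m; paddle 40 g): the paddle stays at any angle where it is left and does not fall by itself.
- tip_middle (a point): Middle of the middle paddle's free edge, moving with it. White plate 46 mm wide, 4 mm thick, reaching 60 mm from the pivot; grey bar on one face, grey disc on the other. At the pivot a tab at right angles to it (36 mm wide, 4 thick) sticks out 34 mm on both faces: its upper half stands up when the paddle is flat; pushing that half away from the paddle raises it.
- pivot_right (a point): Centre of the right marker's pivot, 52 mm above the bench, between two metal cheeks (6 mm thick, 16 mm along x, inner faces 28 mm either side, tops 8 mm above the pivot). Axes as the board's: the hinge line is y. Rubber rest posts (8 mm across, tops 3 mm below the pivot) stand 50 mm either side of it along x.
- seat_right (a point): Centre of the right round dish seat, on the board's top face, 110 mm beyond pivot_right along the board's +x.
- marker_right (a joint): Hinge of the right marker, rad. 0: paddle flat towards the robot (board -x), bar face up; pi/2: standing straight up; pi (stop): flat towards its dish (+x), disc face up. Starts between 0 and 0.15. The hinge is stiff (0.03 N m; paddle 40 g): the paddle stays at any angle where it is left and does not fall by itself.
- tip_right (a point): Middle of the right paddle's free edge, moving with it. White plate 46 mm wide, 4 mm thick, reaching 60 mm from the pivot; grey bar on one face, grey disc on the other. At the pivot a tab at right angles to it (36 mm wide, 4 thick) sticks out 34 mm on both faces: its upper half stands up when the paddle is flat; pushing that half away from the paddle raises it.
- dish_shell: Clear glass dish, 64 mm across, 14 mm high, loose, 60 g, with one tan spiral snail shell (about 55 mm long, 26 mm high, top 29 mm above the dish's underside) fixed in it. Origin at the centre of its underside. Stands on one of the three seats.
- dish_empty_a: The same clear glass dish, empty, loose, on another of the seats; origin at the centre of its underside.
- dish_empty_b: The same clear glass dish, empty, loose, on another of the seats; origin at the centre of its underside.
- jar: Amber glass jar with white cap, 52 mm across, 75 mm high, loose, beside the board on its left; origin at the centre of its underside.
Mind the look-alikes: they are no part of the job. Of the things like the dish_shell, leave any that is green or turquoise; of the rest the larger one is meant.

How it is judged:
At the end, for the whole second after the job is handed in: The marker in front of the shell's dish rests turned over, its joint above 2.99 rad (within about 9 degrees of flat), the other two still lie on their first side (below 0.5 rad), and every dish and the jar is within 15 mm of where it started (((horizontal distance between dish_shell and seat_left below 0.03 m and value of joint marker_left above 2.99 rad and velocity of joint marker_left below 0.1 rad/s and value of joint each of marker_middle, marker_right below 0.5 rad) or (horizontal distance between dish_shell and seat_middle below 0.03 m and value of joint marker_middle above 2.99 rad and velocity of joint marker_middle below 0.1 rad/s and value of joint each of marker_left, marker_right below 0.5 rad) or (horizontal distance between dish_shell and seat_right below 0.03 m and value of joint marker_right above 2.99 rad and velocity of joint marker_right below 0.1 rad/s and value of joint each of marker_left, marker_middle below 0.5 rad)) and distance of each of dish_shell, dish_empty_a, dish_empty_b, jar from where it was at the start of the episode below 0.015 m); the robot touches nothing.
It fails at once if a marker is moved more than 20 mm at its free edge though the shell's dish is not behind it ((horizontal distance between dish_shell and seat_left above 0.05 m and distance of tip_left from where it was at the start of the episode above 0.02 m) or (horizontal distance between dish_shell and seat_middle above 0.05 m and distance of tip_middle from where it was at the start of the episode above 0.02 m) or (horizontal distance between dish_shell and seat_right above 0.05 m and distance of tip_right from where it was at the start of the episode above 0.02 m)).
It fails at once if a dish or the jar is pushed or lifted more than 15 mm (distance of any of dish_shell, dish_empty_a, dish_empty_b, jar from where it was at the start of the episode above 0.015 m).
It fails at once if the board or its markers are pressed harder than 40 N (contact force between the fingers and board above 40 N).
It fails at once if a marker's plate or thumb tab is pinched between the fingers (contact force between the fingers and board above 3 N and ((x of the grasp point in the frame of tip_left between -0.003 and 0.06 m and y of the grasp point in the frame of tip_left between -0.026 and 0.026 m and z of the grasp point in the frame of tip_left between -0.003 and 0.003 m) or (x of the grasp point in the frame of tip_left between 0.057 and 0.063 m and y of the grasp point in the frame of tip_left between -0.021 and 0.021 m and z of the grasp point in the frame of tip_left between -0.037 and 0.037 m) or (x of the grasp point in the frame of tip_middle between -0.003 and 0.06 m and y of the grasp point in the frame of tip_middle between -0.026 and 0.026 m and z of the grasp point in the frame of tip_middle between -0.003 and 0.003 m) or (x of the grasp point in the frame of tip_middle between 0.057 and 0.063 m and y of the grasp point in the frame of tip_middle between -0.021 and 0.021 m and z of the grasp point in the frame of tip_middle between -0.037 and 0.037 m) or (x of the grasp point in the frame of tip_right between -0.003 and 0.06 m and y of the grasp point in the frame of tip_right between -0.026 and 0.026 m and z of the grasp point in the frame of tip_right between -0.003 and 0.003 m) or (x of the grasp point in the frame of tip_right between 0.057 and 0.063 m and y of the grasp point in the frame of tip_right between -0.021 and 0.021 m and z of the grasp point in the frame of tip_right between -0.037 and 0.037 m))).
It also fails if it takes over 45 s, if anything falls off the work surface, if the arm or the gripper's body presses on something with over 40 N, if the wrist force passes 120 N, or if a joint passes its speed limit or range.

## Working session

There is one attempt and no reset: what is moved stays moved. The work goes in short steps, Python scripts to look and compute and a tool call to move; the robot and the scene stay as the last step left them, time stands still between calls to the robot, and variables do not carry over. Pictures are saved under pics/ and viewed, and the job is handed in when it is done.

Besides the shell and the picture viewer there is one more tool, called by a JSON object that holds its "op" and its "data", one argument or row to a line. send_rows: Moves the arm, as the interface text tells. Its arguments: {"type":"object","properties":{"rows":{"type":"array"},"newtons":{"type":"number"}},"required":["rows"]}

```bash
mkdir -p pics; ls; python3 - <<'E'
from bench import r, imaging, find_in, silhouettes, spot_point
import cv2
s=r.state();print(s['time'],s['position'],s['orientation'],s['force'],s['gripper_width'])
for n in ['scene','side','wrist']:
    p,d=imaging.read_camera(n); cv2.imwrite(f'pics/{n}0.png',p[:,:,::-1])
    print(n,imaging.camera_model(n))
E
```

```text
pics
0.0 [5.49659320e-01 4.38643234e-05 1.91064395e-01] [[-8.97686309e-06 -1.31945451e-03  9.99999129e-01]
 [-9.99999977e-01  2.15406731e-04 -8.69265107e-06]
 [-2.15395074e-04 -9.99999106e-01 -1.31945642e-03]] [-0.10282473 -0.29909939 -0.86637823] 0.08557077831979418
scene {'camera_matrix': array([[458.70499525,   0.        , 317.40711255],
       [  0.        , 458.70499525, 242.17873038],
       [  0.        ,   0.        ,   1.        ]]), 'pose': array([[-0.81362484,  0.49083824, -0.31159659,  0.88497094],
       [ 0.5812038 ,  0.7002537 , -0.4145442 ,  0.41115509],
       [ 0.01472252, -0.51838458, -0.85502086,  0.74350845],
       [ 0.        ,  0.        ,  0.        ,  1.        ]])}
side {'camera_matrix': array([[439.69679107,   0.        , 317.94383724],
       [  0.        , 439.69679107, 233.04277358],
       [  0.        ,   0.        ,   1.        ]]), 'pose': array([[ 0.7966755 , -0.33896681,  0.50040948,  0.32461921],
       [-0.6039712 , -0.47791769,  0.63781931, -0.32960087],
       [ 0.02295496, -0.81036793, -0.5854715 ,  0.43552647],
       [ 0.        ,  0.        ,  0.        ,  1.        ]])}
wrist {'camera_matrix': array([[334.26299441,   0.        , 314.47328747],
       [  0.        , 334.26299441, 240.7273868 ],
       [  0.        ,   0.        ,   1.        ]]), 'T_tool_cam': array([[ 1.25909259e-04,  9.52549248e-01,  3.04384483e-01,
        -7.80937003e-02],
       [ 1.36647355e-04, -3.04384499e-01,  9.52549242e-01,
        -1.82266057e-01],
       [ 9.99999983e-01, -7.83414345e-05, -1.68488162e-04,
         3.95642247e-04],
       [ 0.00000000e+00,  0.00000000e+00,  0.00000000e+00,
         1.00000000e+00]])}
```

View pics/scene0.png

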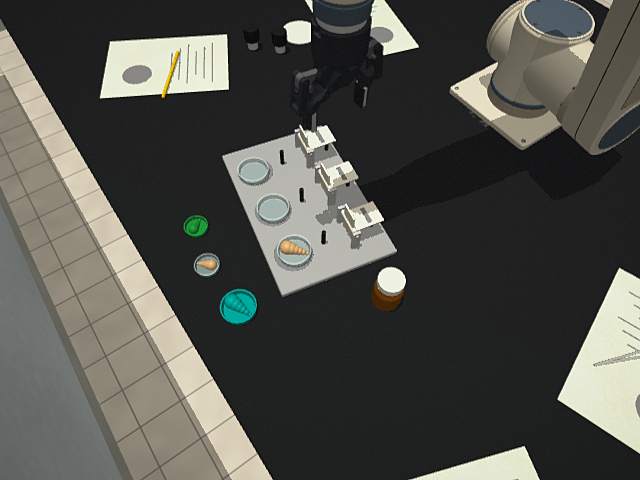

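View pics/side0.png

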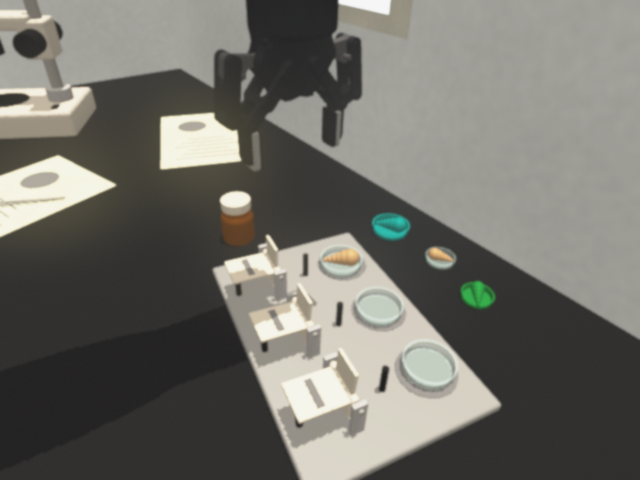

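View pics/wrist0.png

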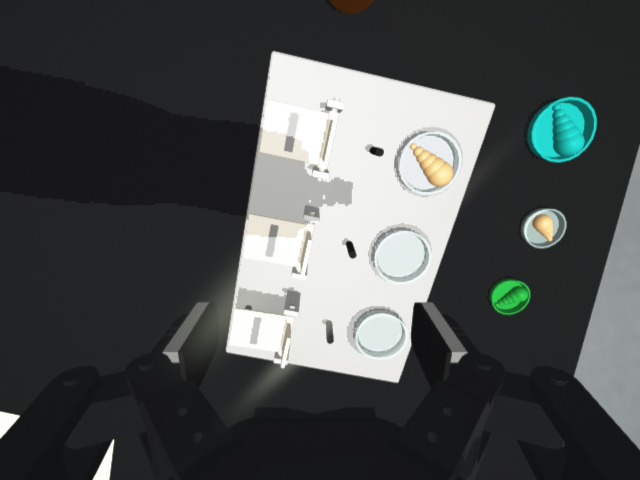

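The larger tan shell is in the dish on the left station, on the jar's side: wrist (430,163), scene (293,248), side (341,260). The copies off the board are green, turquoise, or smaller. Next I measure the stations.

```bash
cat > h.py <<'E'
from bench import r, imaging, find_in, silhouettes, spot_point
import numpy as np, cv2
def pose(n,s=None):
    m=imaging.camera_model(n)
    if n!='wrist': return m['camera_matrix'],m['pose']
    s=s or r.state(); T=np.eye(4);T[:3,:3]=s['orientation'];T[:3,3]=s['position']
    return m['camera_matrix'],T@m['T_tool_cam']
def ray(n,uv,s=None):
    K,T=pose(n,s); d=T[:3,:3]@np.linalg.solve(K,[uv[0],uv[1],1]); return T[:3,3],d
def atz(n,uv,z,s=None):
    o,d=ray(n,uv,s); return o+d*(z-o[2])/d[2]
def proj(n,P,s=None):
    K,T=pose(n,s); q=(np.linalg.inv(T)@np.r_[P,1])[:3]; q=K@q; return q[:2]/q[2]
def cloud(n,d,s=None):
    K,T=pose(n,s); v,u=np.mgrid[:480,:640]
    p=np.stack([(u-K[0,2])/K[0,0]*d,(v-K[1,2])/K[1,1]*d,d],-1)
    return p@T[:3,:3].T+T[:3,3]
E
python3 - <<'E'
from h import *
s=r.state()
zs={'pivot':.052,'seat':.012}
for n in ['wrist','scene','side']:
    p,d=imaging.read_camera(n); np.save(f'{n}_d.npy',d)
    for t in ['pivot_left','pivot_middle','pivot_right','seat_left','seat_middle','seat_right','dish_shell','tip_left']:
        z=.052 if t[0] in 'pt' else .012
        for c in spot_point(n,t)[:3]:
            if c['score']>.3: print(n,t,round(c['score'],2),np.round(c['uv'],0),np.round(atz(n,c['uv'],z,s),4))
E
```

```text
wrist pivot_left 0.61 [329. 141.] [0.5635 0.0716 0.052 ]
wrist pivot_middle 0.8 [305. 248.] [ 0.5399 -0.032   0.052 ]
wrist pivot_right 0.69 [287. 338.] [ 0.5198 -0.1379  0.052 ]
wrist dish_shell 0.68 [506. 297.] [ 0.7798 -0.1079  0.012 ]
wrist dish_shell 0.64 [555. 132.] [0.7966 0.0803 0.012 ]
wrist dish_shell 0.62 [541. 227.] [ 0.8038 -0.0209  0.012 ]
wrist tip_left 0.79 [262. 125.] [0.5019 0.0859 0.052 ]
wrist tip_left 0.67 [426. 164.] [0.6546 0.0516 0.052 ]
scene pivot_left 0.71 [348. 223.] [0.563  0.0748 0.052 ]
scene pivot_middle 0.79 [323. 179.] [ 0.5409 -0.0344  0.052 ]
scene pivot_right 0.75 [310. 141.] [ 0.5059 -0.129   0.052 ]
scene seat_left 0.93 [296. 254.] [0.6655 0.0532 0.012 ]
scene seat_left 0.71 [321. 179.] [ 0.5256 -0.0612  0.012 ]
scene seat_middle 0.86 [273. 210.] [ 0.6472 -0.0528  0.012 ]
scene seat_middle 0.47 [355. 169.] [ 0.4508 -0.0428  0.012 ]
scene seat_right 0.76 [255. 173.] [ 0.6269 -0.1511  0.012 ]
scene seat_right 0.38 [305. 204.] [ 0.5876 -0.0292  0.012 ]
scene dish_shell 0.98 [208. 265.] [ 0.8075 -0.0178  0.012 ]
scene dish_shell 0.89 [293. 256.] [0.6722 0.0554 0.012 ]
scene dish_shell 0.61 [195. 226.] [ 0.7875 -0.1048  0.012 ]
scene tip_left 0.91 [379. 208.] [0.4973 0.0809 0.052 ]
scene tip_left 0.4 [323. 180.] [ 0.5422 -0.032   0.052 ]
side pivot_left 0.93 [272. 260.] [0.5624 0.0746 0.052 ]
side pivot_middle 0.66 [302. 312.] [ 0.5398 -0.029   0.052 ]
side pivot_right 0.76 [346. 384.] [ 0.5186 -0.1357  0.052 ]
side seat_left 0.96 [342. 263.] [0.6699 0.049  0.012 ]
side dish_shell 0.96 [340. 261.] [0.6696 0.0544 0.012 ]
side dish_shell 0.96 [438. 262.] [ 0.7906 -0.0342  0.012 ]
side dish_shell 0.96 [477. 296.] [ 0.7766 -0.115   0.012 ]
side tip_left 0.87 [231. 274.] [0.5041 0.0816 0.052 ]
side tip_left 0.53 [341. 261.] [0.6388 0.0187 0.052 ]
```

```bash
python3 - <<'E'
from h import *
for n in ['wrist','scene','side']:
    d=np.load(n+'_d.npy'); P=cloud(n,d)
    m=(d>0)&(abs(P[...,2]-.012)<.004)&(abs(P[...,0]-.6)<.2)&(abs(P[...,1]+.04)<.23)
    k,l,st,_=cv2.connectedComponentsWithStats(m.astype(np.uint8)); i=1+st[1:,4].argmax()
    q=P[l==i]; print(n,len(q),'z',np.median(q[:,2]).round(4))
    rect=cv2.minAreaRect((q[:,:2]*1000).astype(np.float32)); print(rect)
    # upper tab left: local frame
    a=-.205; R=np.array([[np.cos(a),-np.sin(a)],[np.sin(a),np.cos(a)]])
    loc=(P[...,:2]-[.563,.0735])@R
    mm=(d>0)&(abs(loc[...,0])<.09)&(abs(loc[...,1])<.05)
    for z0 in np.arange(.04,.095,.005):
        s=mm&(P[...,2]>z0)&(P[...,2]<z0+.005)
        if s.sum()>3:
            L=loc[s]; print(round(z0,3),s.sum(),np.percentile(L,[2,50,98],axis=0).round(4).T.tolist())
E
```

```text
wrist 41877 z 0.0125
((584.3161010742188, -39.186431884765625), (350.1816711425781, 229.9085693359375), 77.9910888671875)
0.04 18 [[-0.0081, 0.0046, 0.0487], [-0.0292, -0.0013, 0.0271]]
0.045 56 [[-0.0066, 0.0488, 0.053], [-0.029, -0.0015, 0.027]]
0.05 1022 [[-0.0551, -0.0164, 0.0043], [-0.0267, -0.0003, 0.0266]]
0.055 2701 [[-0.0593, -0.0351, 0.002], [-0.0278, 0.0002, 0.026]]
0.06 190 [[-0.0082, -0.0015, 0.0067], [-0.0345, 0.0274, 0.0325]]
0.065 15 [[-0.0022, -0.0021, -0.002], [-0.0146, 0.0016, 0.0141]]
0.07 17 [[-0.0021, -0.0019, -0.0018], [-0.0159, -0.0034, 0.0148]]
0.075 19 [[-0.0019, -0.0017, -0.0015], [-0.0155, 0.0018, 0.0159]]
0.08 28 [[-0.0018, -0.0015, 0.0022], [-0.0186, -0.0025, 0.0159]]
0.085 210 [[-0.0015, 0.0005, 0.0024], [-0.0179, -0.0005, 0.0159]]
scene 11739 z 0.0115
((583.9337158203125, -38.409393310546875), (351.7028503417969, 229.90248107910156), 78.07308959960938)
0.04 25 [[-0.0075, 0.0038, 0.0516], [-0.0305, 0.0317, 0.0341]]
0.045 36 [[-0.0077, 0.0065, 0.0519], [-0.0328, 0.0008, 0.0345]]
0.05 421 [[-0.06, -0.0264, 0.0045], [-0.0278, 0.0046, 0.0338]]
0.055 342 [[-
[... 502 characters left out ...]
15625, 230.02088928222656), 78.11437225341797)
0.04 47 [[-0.0103, 0.001, 0.0494], [-0.0368, -0.0353, -0.0008]]
0.045 72 [[-0.0433, -0.0048, 0.0505], [-0.0388, -0.0235, 0.0304]]
0.05 1074 [[-0.0616, -0.0309, -0.001], [-0.0359, -0.0056, 0.0215]]
0.055 181 [[-0.0603, -0.0045, 0.0039], [-0.0365, -0.0109, 0.0312]]
0.06 28 [[-0.0044, -0.0038, -0.0005], [-0.0207, -0.0108, 0.0133]]
0.065 37 [[-0.0042, -0.0037, -0.0002], [-0.0209, -0.0066, 0.0122]]
0.07 35 [[-0.004, -0.0035, 0.0001], [-0.0198, -0.0101, 0.0122]]
0.075 37 [[-0.004, -0.0033, 0.0001], [-0.0202, -0.0091, 0.0125]]
0.08 69 [[-0.0036, -0.0023, 0.0005], [-0.02, -0.0061, 0.0126]]
0.085 5 [[-0.0026, -0.0014, -0.0003], [-0.0019, 0.0053, 0.0126]]
```

Board centre is about (0.584, -0.039) with yaw about -0.209. That puts pivot_left at about (0.562, 0.073), and all three cameras agree. The plan has three pushes with closed fingers: push the upper tab, push the raised plate, then press it down. First I close the fingers and turn so the flat finger sides face along board x.

{"op": "send_rows", "data": {
  "rows": [
    [0,0.01,0,0.13,0],
    [-0.003,0.02,0,0.27,0],
    [-0.005,0.03,0,0.4,0],
    [-0.007,0.04,0,0.54,0],
    [-0.009,0.05,0,0.68,0],
    [-0.011,0.06,0,0.82,0],
    [-0.0125,0.07,0,0.96,0],
    [-0.0125,0.078,0,1.1,0],
    [-0.0125,0.078,-0.01,1.24,0],
    [-0.0125,0.078,-0.03,1.362,0],
    [-0.0125,0.078,-0.04,1.362,0],
    [-0.0125,0.078,-0.04,1.362,0]
  ],
  "newtons": 20
}}

```text
time: 2.7
position: [0.5367, 0.078, 0.1504]
orientation: [[0.978, -0.003, 0.211], [-0.211, 0.0, 0.978], [-0.003, -1.0, -0.0]]
force: [0.0, 0.5, 0.6]
gripper_width: -0.0
```

```bash
cat > look.py <<'E'
from h import *
import sys
s=r.state();print(s['time'],s['position'],s['force'],s['gripper_width'],s['qpos'][5])
print(np.round(s['orientation'],3).tolist())
ims=[]
for n in ['scene','side']:
    p,d=imaging.read_camera(n); np.save(n+'_d.npy',d)
    c=proj(n,[.575,.07,.07]).astype(int); x0=min(max(c[0]-80,0),480);y0=min(max(c[1]-80,0),320)
    ims.append(cv2.resize(p[y0:y0+160,x0:x0+160],(400,400),interpolation=cv2.INTER_CUBIC))
cv2.imwrite(f'pics/{sys.argv[1]}.png',np.hstack(ims)[:,:,::-1])
E
python3 look.py a1
```

```text
2.7 [0.53668291 0.07799092 0.15042519] [0.038532   0.50813526 0.61849505] -4.595105249560313e-05 0.2019750760866033
[[0.978, -0.003, 0.211], [-0.211, 0.0, 0.978], [-0.003, -1.0, -0.0]]
```

View pics/a1.png

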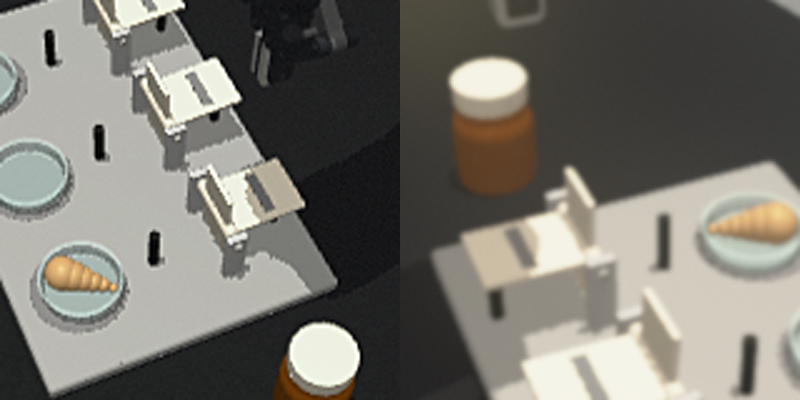

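The left paddle is still flat towards the robot. The closed gripper is above it, at scene crop (300,40). Before lowering I check that the fingertip appears where the calibration predicts, and measure its size.

```bash
python3 - <<'E'
from h import *
s=r.state(); print(proj('scene',s['position']),proj('side',s['position']))
R=np.array(s['orientation'])
for n in ['scene','side']:
    p,d=imaging.read_camera(n)
    P=cloud(n,d); L=(P-s['position'])@R
    for a in np.arange(-70,15,5)/1000:
        m=(d>0)&(L[...,1]>a)&(L[...,1]<a+.005)&(abs(L[...,0])<.06)&(abs(L[...,2])<.07)
        if m.sum()>3: print(n,round(a,3),m.sum(),np.percentile(L[m][:,[0,2]],[2,98],axis=0).round(4).T.tolist())
    c=proj(n,s['position']).astype(int);x0=c[0]-80;y0=max(c[1]-80,0)
    cv2.imwrite(f'pics/tip_{n}.png',cv2.resize(p[y0:y0+160,x0:x0+160],(480,480))[:,:,::-1])
E
```

```text
[366.3560071  182.86641926] [249.43067486 202.26676634]
scene -0.07 32 [[0.0044, 0.0114], [-0.004, 0.0149]]
scene -0.065 33 [[-0.0045, 0.0111], [-0.0121, 0.0152]]
scene -0.06 29 [[-0.0056, 0.0113], [-0.0035, 0.015]]
scene -0.055 41 [[-0.0071, 0.0111], [-0.0031, 0.0148]]
scene -0.05 27 [[-0.0047, 0.0111], [-0.0053, 0.0132]]
scene -0.045 8 [[0.0055, 0.0104], [-0.001, 0.0075]]
side -0.07 96 [[-0.0118, 0.01], [-0.015, 0.0039]]
side -0.065 95 [[-0.0118, 0.0098], [-0.015, 0.0036]]
side -0.06 87 [[-0.0118, 0.0095], [-0.0153, 0.0038]]
side -0.055 87 [[-0.0119, 0.0092], [-0.015, 0.0048]]
side -0.05 74 [[-0.0117, 0.0104], [-0.0144, 0.0035]]
side -0.045 55 [[-0.0119, 0.01], [-0.0108, 0.0028]]
side -0.04 17 [[-0.0066, 0.0069], [-0.0082, -0.0054]]
```

View pics/tip_scene.png

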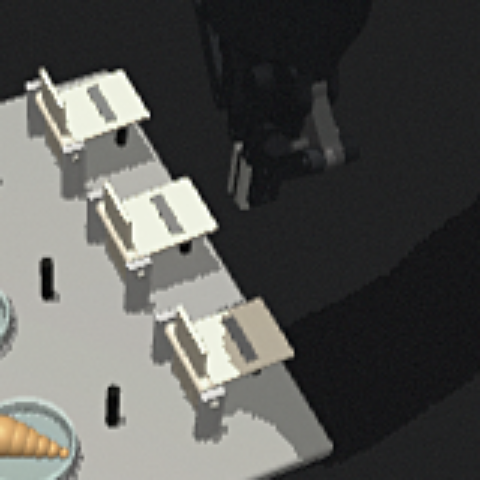

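View pics/tip_side.png

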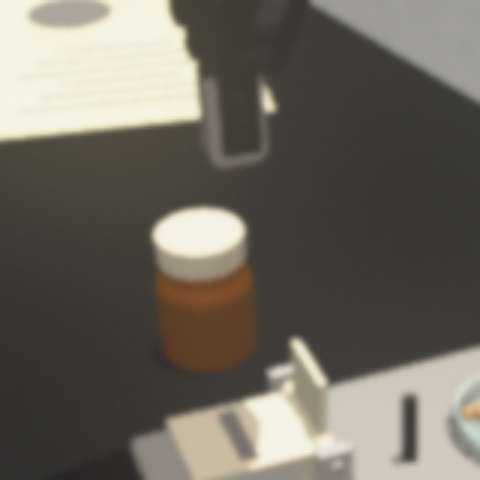

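In both cameras the fingers end about 40 mm above the reported TCP (side crop: finger ends at (240,160), predicted (240,240)). I need to settle this before lowering.

```bash
python3 - <<'E'
from h import *
s=r.state(); print(s['time'],s['position'])
R=np.array(s['orientation'])
p,d=imaging.read_camera('wrist'); cv2.imwrite('pics/w2.png',p[:,:,::-1])
P=cloud('wrist',d,s); z=P[...,2]; m=(d>0)&(abs(P[...,0]-.6)<.13)&(abs(P[...,1]+.04)<.2)
h,e=np.histogram(z[m],np.arange(-.06,.2,.002)); 
for i in np.argsort(-h)[:6]: print('wrist z',e[i].round(3),h[i])
L=(P-s['position'])@R
m=(d>0)&(abs(L[...,0])<.02)&(abs(L[...,2])<.03)&(L[...,1]<.03)
print('wrist finger y max',np.percentile(L[m][:,1],[50,90,99,100]).round(4))
for n in ['side','scene']:
    p,d=imaging.read_camera(n);P=cloud(n,d);L=(P-s['position'])@R
    m=(d>0)&(abs(L[...,0])<.02)&(abs(L[...,2])<.025)&(abs(L[...,1])<.06)
    print(n,'finger y max',np.percentile(L[m][:,1],[50,90,99,100]).round(4))
E
```

```text
2.9 [0.53794974 0.07790643 0.15248901]
wrist z 0.01 19394
wrist z 0.012 16000
wrist z -0.002 6416
wrist z 0.054 5725
wrist z 0.0 5356
wrist z 0.056 3898
wrist finger y max [-0.1163 -0.0826 -0.0503 -0.0422]
side finger y max [-0.0507 -0.0411 -0.0382 -0.0379]
scene finger y max [-0.0521 -0.0453 -0.0405 -0.0398]
```

View pics/w2.png

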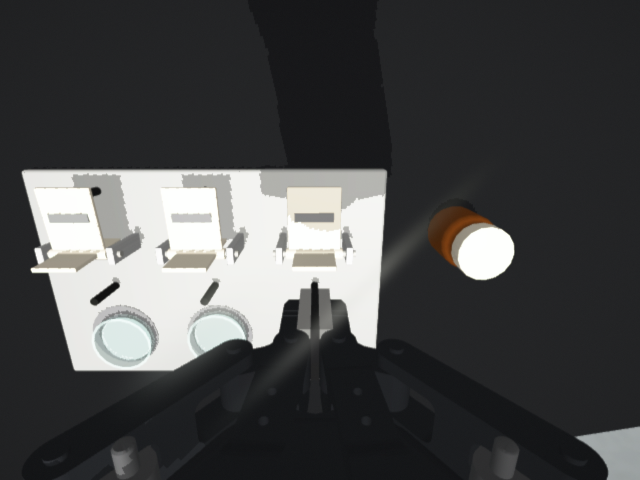

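All three cameras agree that the visible fingers end about 39 mm behind the reported TCP, centred laterally. I don't know which one is real. If the reported tip is real, the position 18 mm above the pivot height is still clear of the plate, so I go there first and look again.

{"op": "send_rows", "data": {
  "rows": [
    [0,0,-0.03,0,0],
    [0,0,-0.05,0,0],
    [0,0,-0.065,0,0],
    [0,0,-0.075,0,0],
    [0,0,-0.08,0,0],
    [0,0,-0.08,0,0],
    [0,0,-0.08,0,0]
  ]
}}

```text
time: 3.75
position: [0.5379, 0.078, 0.0724]
orientation: [[0.978, 0.001, 0.207], [-0.207, -0.0, 0.978], [0.001, -1.0, 0.0]]
force: [0.1, 0.5, 0.2]
gripper_width: -0.0006
```

```bash
cat > tip.py <<'E'
from h import *
s=r.state(); R=np.array(s['orientation']); print(s['time'],s['position'],s['force'])
for n in ['side','scene','wrist']:
    p,d=imaging.read_camera(n);P=cloud(n,d,s);L=(P-s['position'])@R
    m=(d>0)&(abs(L[...,0])<.011)&(abs(L[...,2])<.014)&(L[...,1]>-.075)&(P[...,2]>.09)
    print(n,'finger y max',np.percentile(L[m][:,1],[50,90,99,100]).round(4) if m.any() else None)
E
python3 tip.py; python3 look.py a2
```

```text
3.75 [0.53793131 0.07799224 0.07235293] [0.11289595 0.51609324 0.17636195]
side finger y max [-0.0564 -0.041  -0.0381 -0.0371]
scene finger y max [-0.0564 -0.0451 -0.0405 -0.0402]
wrist finger y max [-0.0607 -0.0487 -0.0434 -0.0422]
3.9 [0.5379361  0.07800422 0.07237099] [0.3337294  0.38613508 0.3932423 ] 0.00023995685313497197 0.19841232209821325
[[0.978, 0.001, 0.207], [-0.207, -0.0, 0.978], [0.001, -1.0, 0.0]]
```

View pics/a2.png

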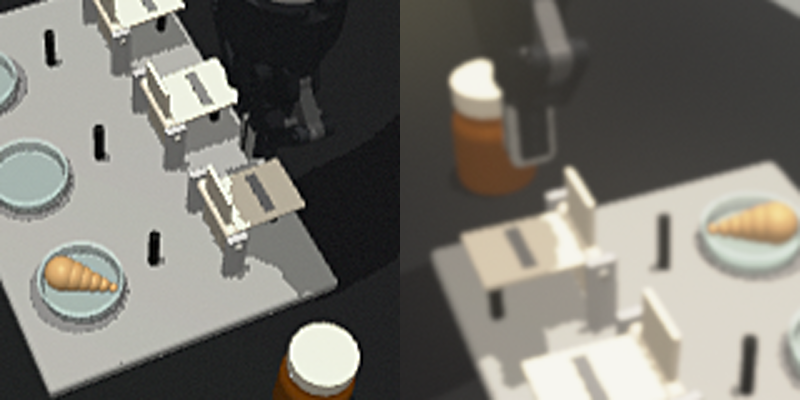

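The visible fingertip (side crop (530,160)) is well above the plate, with no contact force. A small +x push at this height should settle it: if the reported tip is real, the tab will turn, which is what I want anyway.

{"op": "send_rows", "data": {
  "rows": [
    [0.007,-0.0015,0,0,0],
    [0.014,-0.003,0,0,0],
    [0.02,-0.004,0,0,0],
    [0.025,-0.005,0,0,0],
    [0.029,-0.006,0,0,0],
    [0.029,-0.006,0,0,0]
  ]
}}

```text
time: 4.6
position: [0.567, 0.0718, 0.0715]
orientation: [[0.978, -0.0, 0.208], [-0.208, -0.0, 0.978], [-0.0, -1.0, -0.0]]
force: [0.1, 0.0, -0.4]
gripper_width: -0.0002
```

```bash
python3 look.py a3
```

```text
4.6 [0.56702659 0.07180253 0.07146038] [ 0.0518625   0.04756972 -0.35372703] -0.0002430889208724041 0.18822130036342546
[[0.978, -0.0, 0.208], [-0.208, -0.0, 0.978], [-0.0, -1.0, -0.0]]
```

View pics/a3.png

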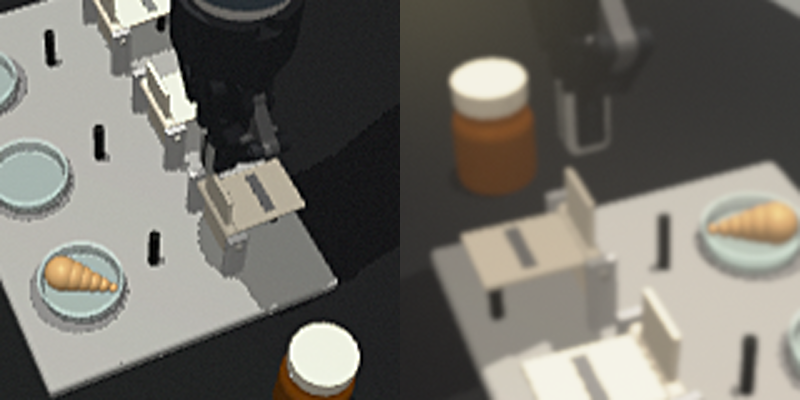

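The tab did not move and the force stayed near zero, so the real fingertip is about 39 mm short of the reported TCP. I work from the visible tip: tip z ≈ reported z + 0.039. I back off and lower the tip to z ≈ 0.070 on the robot side of the tab.

{"op": "send_rows", "data": {
  "rows": [
    [-0.015,0.003,0,0,0],
    [-0.029,0.006,0,0,0],
    [-0.029,0.006,-0.015,0,0],
    [-0.029,0.006,-0.028,0,0],
    [-0.029,0.006,-0.036,0,0],
    [-0.029,0.006,-0.041,0,0],
    [-0.029,0.006,-0.041,0,0]
  ]
}}

```text
time: 5.4
position: [0.5372, 0.078, 0.0302]
orientation: [[0.978, -0.001, 0.207], [-0.207, 0.0, 0.978], [-0.001, -1.0, -0.0]]
force: [0.3, 0.2, 0.1]
gripper_width: -0.0002
```

```bash
python3 look.py a4
```

```text
5.4 [0.53718714 0.07799822 0.03023701] [0.31712068 0.18790888 0.09857931] -0.00022970776918551555 0.19839662261705449
[[0.978, -0.001, 0.207], [-0.207, 0.0, 0.978], [-0.001, -1.0, -0.0]]
```

View pics/a4.png

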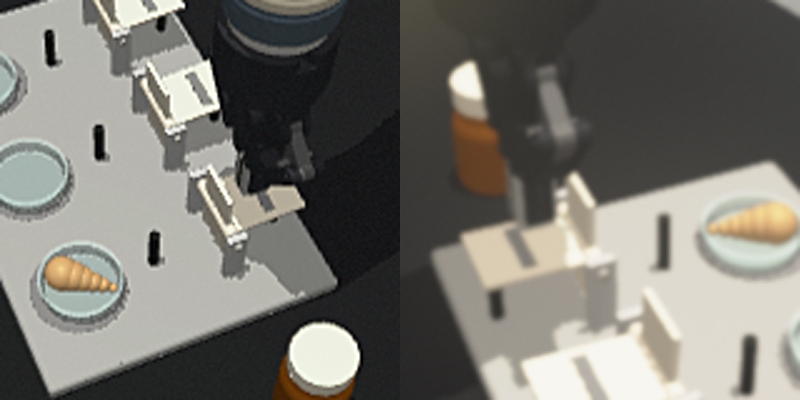

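The fingertip is just above the plate and behind the tab (side crop (535,220)). Now I push the tab forward.

{"op": "send_rows", "data": {
  "rows": [
    [0.004,-0.001,0,0,0],
    [0.008,-0.002,0,0,0],
    [0.012,-0.0025,0,0,0],
    [0.016,-0.0035,0,0,0],
    [0.02,-0.004,0,0,0],
    [0.024,-0.005,0,0,0],
    [0.028,-0.006,0,0,0],
    [0.031,-0.0065,0,0,0],
    [0.033,-0.007,0,0,0],
    [0.033,-0.007,0,0,0]
  ]
}}

```text
time: 6.5
position: [0.571, 0.0709, 0.0307]
orientation: [[0.978, 0.001, 0.207], [-0.207, -0.0, 0.978], [0.001, -1.0, 0.0]]
force: [-0.9, -0.4, -0.2]
gripper_width: -0.0003
```

```bash
python3 look.py a5
```

```text
6.5 [0.57100525 0.07089866 0.03070946] [-0.85785355 -0.44789511 -0.17396697] -0.00025802255400122413 0.18662522483978572
[[0.978, 0.001, 0.207], [-0.207, -0.0, 0.978], [0.001, -1.0, 0.0]]
```

View pics/a5.png

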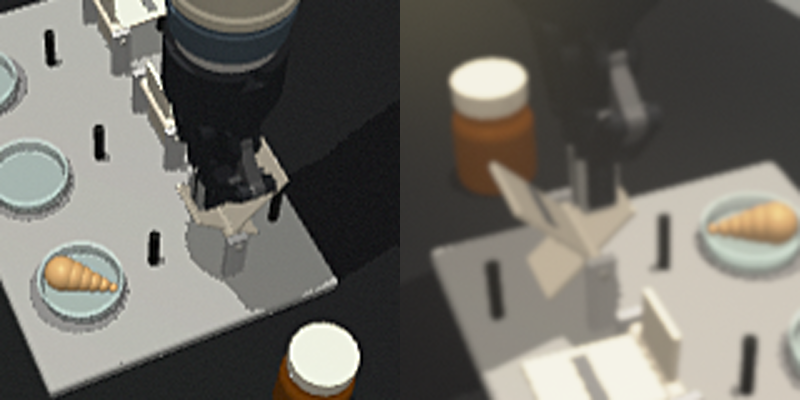

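The paddle has turned to about 50° with under 1 N. Next I lift out, move behind the raised plate and come down there.

{"op": "send_rows", "data": {
  "rows": [
    [0,0,0.02,0,0],
    [0,0,0.045,0,0],
    [0,0,0.065,0,0],
    [-0.025,0.005,0.065,0,0],
    [-0.05,0.0105,0.065,0,0],
    [-0.073,0.0155,0.065,0,0],
    [-0.073,0.0155,0.065,0,0],
    [-0.073,0.0155,0.04,0,0],
    [-0.073,0.0155,0.02,0,0],
    [-0.073,0.0155,0.007,0,0],
    [-0.073,0.0155,0.007,0,0]
  ]
}}

```text
time: 7.7
position: [0.4971, 0.0863, 0.0363]
orientation: [[0.978, -0.002, 0.207], [-0.207, -0.0, 0.978], [-0.002, -1.0, -0.001]]
force: [-0.2, 0.6, -0.6]
gripper_width: -0.0003
```

```bash
python3 look.py a6
```

```text
7.7 [0.49705931 0.08633868 0.03628937] [-0.23017335  0.56291984 -0.60445202] -0.0003241192365143958 0.2144990906894187
[[0.978, -0.002, 0.207], [-0.207, -0.0, 0.978], [-0.002, -1.0, -0.001]]
```

View pics/a6.png

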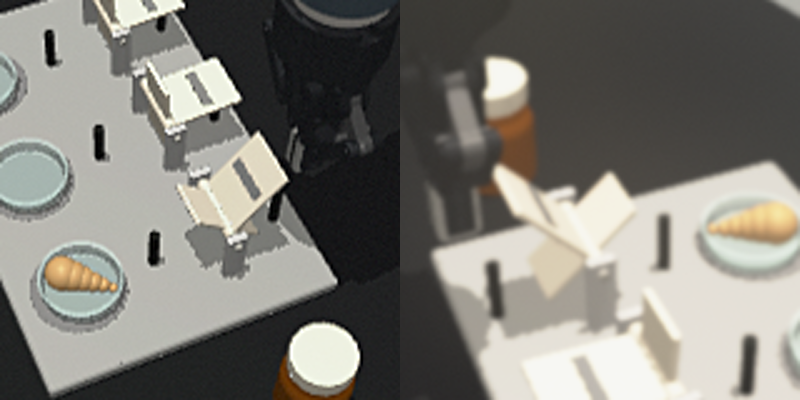

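The finger is behind the raised plate, at side crop (460,220). Now I push it forward past vertical.

{"op": "send_rows", "data": {
  "rows": [
    [0.006,-0.0015,0,0,0],
    [0.012,-0.0025,0,0,0],
    [0.018,-0.004,0,0,0],
    [0.024,-0.005,0,0,0],
    [0.03,-0.0065,0,0,0],
    [0.036,-0.0075,0,0,0],
    [0.042,-0.009,0,0,0],
    [0.048,-0.01,0,0,0],
    [0.054,-0.0115,0,0,0],
    [0.06,-0.0125,0,0,0],
    [0.064,-0.0135,0,0,0],
    [0.064,-0.0135,0,0,0]
  ]
}}

```text
time: 9.0
position: [0.5621, 0.0728, 0.0375]
orientation: [[0.978, 0.0, 0.207], [-0.207, -0.0, 0.978], [0.0, -1.0, -0.0]]
force: [-0.3, 0.6, -0.3]
gripper_width: 0.0002
```

```bash
python3 look.py a7
```

```text
9.0 [0.56210623 0.07281252 0.03754322] [-0.29907477  0.56631354 -0.32808256] 0.000207997316749131 0.18984338581442567
[[0.978, 0.0, 0.207], [-0.207, -0.0, 0.978], [0.0, -1.0, -0.0]]
```

View pics/a7.png

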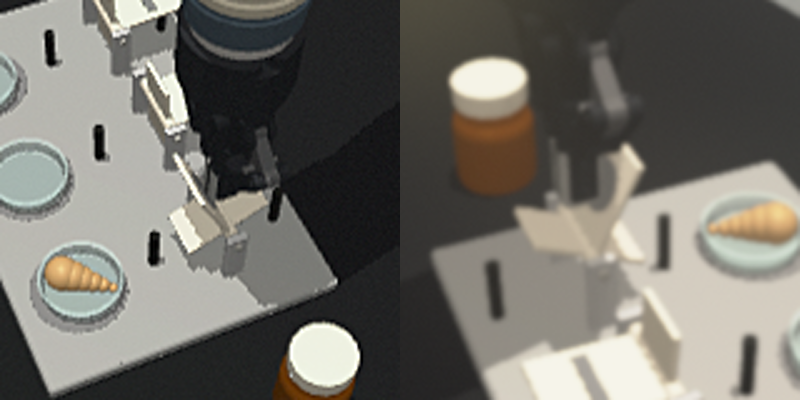

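{"op": "send_rows", "data": {
  "rows": [
    [0.005,-0.001,0,0,0],
    [0.01,-0.002,0,0,0],
    [0.015,-0.003,0,0,0],
    [0.02,-0.004,0,0,0],
    [0.025,-0.005,0,0,0],
    [0.03,-0.0065,0,0,0],
    [0.034,-0.007,0,0,0],
    [0.034,-0.007,0,0,0]
  ]
}}

```text
time: 9.9
position: [0.5962, 0.0658, 0.0376]
orientation: [[0.978, 0.0, 0.208], [-0.208, -0.0, 0.978], [0.0, -1.0, 0.0]]
force: [0.2, -0.5, 0.8]
gripper_width: -0.0001
```

```bash
python3 look.py a8
```

```text
9.9 [0.59619303 0.06583478 0.03758739] [ 0.20939815 -0.53836369  0.78573016] -8.111596701988368e-05 0.17919752061175456
[[0.978, 0.0, 0.208], [-0.208, -0.0, 0.978], [0.0, -1.0, 0.0]]
```

View pics/a8.png

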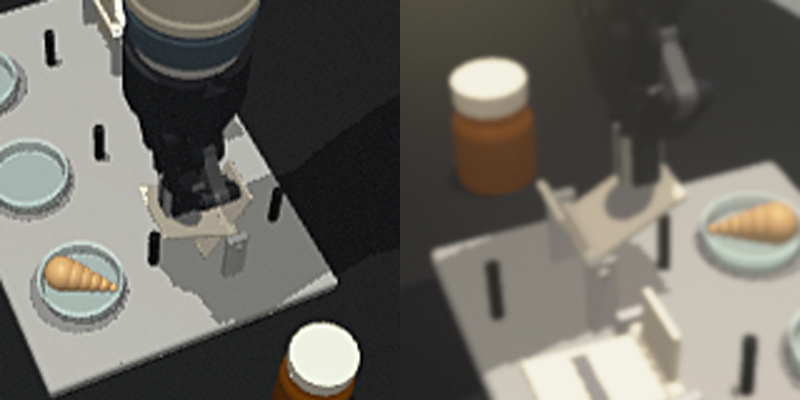

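It is now at about 150°, with disc on top. I press it down from above in small steps and watch the force.

{"op": "send_rows", "data": {
  "rows": [
    [0,0,-0.003,0,0],
    [0,0,-0.006,0,0],
    [0,0,-0.009,0,0],
    [0,0,-0.012,0,0],
    [0,0,-0.015,0,0],
    [0,0,-0.017,0,0],
    [0,0,-0.018,0,0],
    [0,0,-0.018,0,0]
  ]
}}

```text
time: 10.8
position: [0.5953, 0.066, 0.0195]
orientation: [[0.978, -0.0, 0.207], [-0.207, 0.0, 0.978], [-0.0, -1.0, -0.0]]
force: [0.2, 0.2, 0.3]
gripper_width: -0.0002
```

```bash
cat >> h.py <<'E'
def plate(lo=.01,hi=.06,hw=.02,zmin=.04,zmax=.1):
    a=-.2086; R=np.array([[np.cos(a),-np.sin(a)],[np.sin(a),np.cos(a)]])
    for n in ['scene','side']:
        p,d=imaging.read_camera(n);P=cloud(n,d);L=(P[...,:2]-[.562,.073])@R;z=P[...,2]
        m=(d>0)&(L[...,0]>lo)&(L[...,0]<hi)&(abs(L[...,1])<.022)&(z>zmin)&(z<zmax)&(p.min(-1)>70)
        if m.sum()>10:
            k=np.polyfit(L[m][:,0],z[m],1); print(n,m.sum(),'slope',k[0].round(3),'theta',(np.pi-np.arctan(k[0])).round(3),'z@45',np.polyval(k,.045).round(4),'resid',np.std(z[m]-np.polyval(k,L[m][:,0])).round(4))
E
python3 look.py a9; python3 -c "from h import *;plate()"
```

```text
10.8 [0.59534303 0.06601095 0.01945816] [0.17943004 0.19408523 0.33896972] -0.00020487142362688335 0.179192905503798
[[0.978, -0.0, 0.207], [-0.207, 0.0, 0.978], [-0.0, -1.0, -0.0]]
scene 347 slope 0.115 theta 3.027 z@45 0.0609 resid 0.0065
side 668 slope -0.031 theta 3.173 z@45 0.0611 resid 0.0105
```

View pics/a9.png

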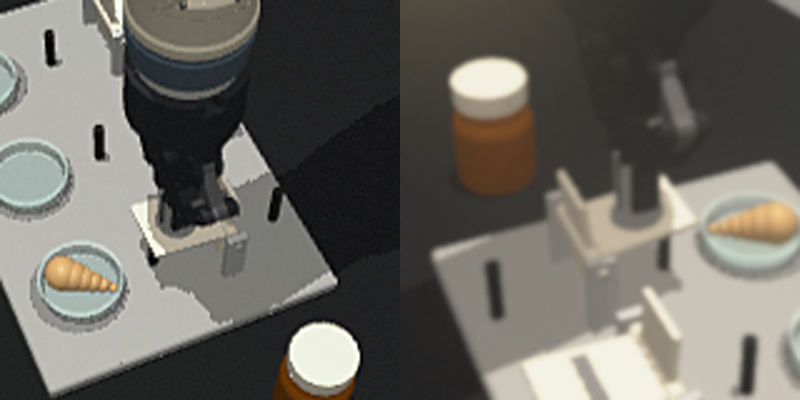

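{"op": "send_rows", "data": {
  "rows": [
    [0,0,-0.001,0,0],
    [0,0,-0.002,0,0],
    [0,0,-0.003,0,0],
    [0,0,-0.003,0,0]
  ]
}}

```text
time: 11.4
position: [0.5954, 0.066, 0.0165]
orientation: [[0.978, -0.0, 0.207], [-0.207, 0.0, 0.978], [-0.0, -1.0, 0.0]]
force: [-0.3, -0.7, 0.1]
gripper_width: 0.0002
```

{"op": "send_rows", "data": {
  "rows": [
    [0,0,-0.0005,0,0],
    [0,0,-0.001,0,0],
    [0,0,-0.001,0,0]
  ]
}}

```text
time: 11.7
position: [0.5955, 0.066, 0.0156]
orientation: [[0.978, -0.0, 0.207], [-0.207, 0.0, 0.978], [-0.0, -1.0, -0.0]]
force: [-0.5, 0.5, -0.4]
gripper_width: -0.0
```

{"op": "send_rows", "data": {
  "rows": [
    [0,0,-0.0005,0,0],
    [0,0,-0.001,0,0],
    [0,0,-0.001,0,0]
  ]
}}

```text
time: 12.0
position: [0.5955, 0.066, 0.0146]
orientation: [[0.978, -0.0, 0.207], [-0.207, -0.0, 0.978], [-0.0, -1.0, -0.0]]
force: [-1.2, -0.6, 0.3]
gripper_width: -0.0002
```

```bash
python3 look.py a10
```

```text
12.0 [0.59546683 0.06596841 0.01460195] [-1.19855793 -0.57657174  0.32259043] -0.00024674181046714346 0.1792170461962009
[[0.978, -0.0, 0.207], [-0.207, -0.0, 0.978], [-0.0, -1.0, -0.0]]
```

View pics/a10.png

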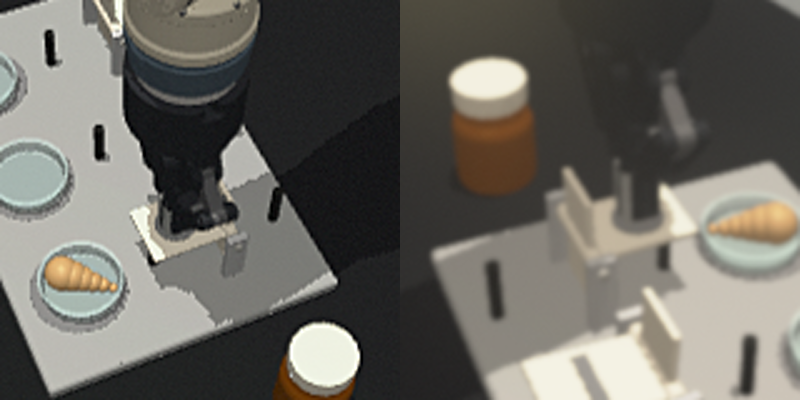

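It looks almost flat. I go on in 0.5 mm steps until I feel the stop.

{"op": "send_rows", "data": {
  "rows": [
    [0,0,-0.0005,0,0],
    [0,0,-0.001,0,0],
    [0,0,-0.001,0,0]
  ]
}}

```text
time: 12.4
position: [0.5955, 0.066, 0.0143]
orientation: [[0.978, 0.0, 0.207], [-0.207, -0.0, 0.978], [0.0, -1.0, 0.0]]
force: [-2.1, 0.2, 7.1]
gripper_width: -0.0001
```

{"op": "send_rows", "data": {
  "rows": [
    [0,0,-0.0005,0,0],
    [0,0,-0.0005,0,0]
  ]
}}

```text
time: 12.6
position: [0.5955, 0.066, 0.0142]
orientation: [[0.978, 0.001, 0.207], [-0.207, -0.0, 0.978], [0.001, -1.0, 0.0]]
force: [-3.5, 0.6, 10.6]
gripper_width: 0.0
```

The force jumped to about 10 N with no further travel, so the plate is on its stop. I retreat straight up and check.

{"op": "send_rows", "data": {
  "rows": [
    [0,0,0.005,0,0],
    [0,0,0.03,0,0],
    [0,0,0.07,0,0],
    [0,0,0.11,0,0],
    [-0.03,0,0.15,0,0],
    [-0.07,0,0.17,0,0],
    [-0.1,0,0.17,0,0],
    [-0.1,0,0.17,0,0]
  ]
}}

```text
time: 13.4
position: [0.4927, 0.0663, 0.1848]
orientation: [[0.978, 0.001, 0.207], [-0.207, -0.0, 0.978], [0.001, -1.0, 0.0]]
force: [0.4, 0.1, -0.1]
gripper_width: -0.0001
```

```bash
python3 look.py a11; python3 - <<'E'
from h import *
plate(.008,.058,zmax=.066)
p,d=imaging.read_camera('scene');cv2.imwrite('pics/s_end.png',p[:,:,::-1])
E
```

```text
13.4 [0.49272985 0.06627102 0.1847692 ] [ 0.35723334  0.0915019  -0.10104588] -0.00011911930606471858 0.17312156785699315
[[0.978, 0.001, 0.207], [-0.207, -0.0, 0.978], [0.001, -1.0, 0.0]]
scene 573 slope -0.004 theta 3.145 z@45 0.0538 resid 0.0013
side 675 slope -0.003 theta 3.145 z@45 0.0527 resid 0.0008
```

View pics/a11.png

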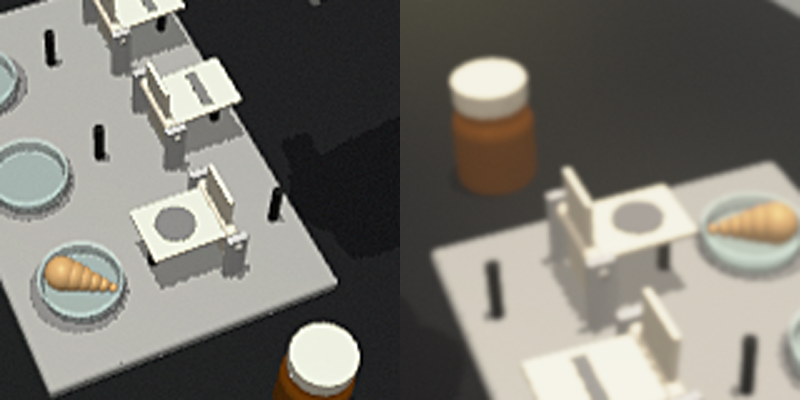

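View pics/s_end.png

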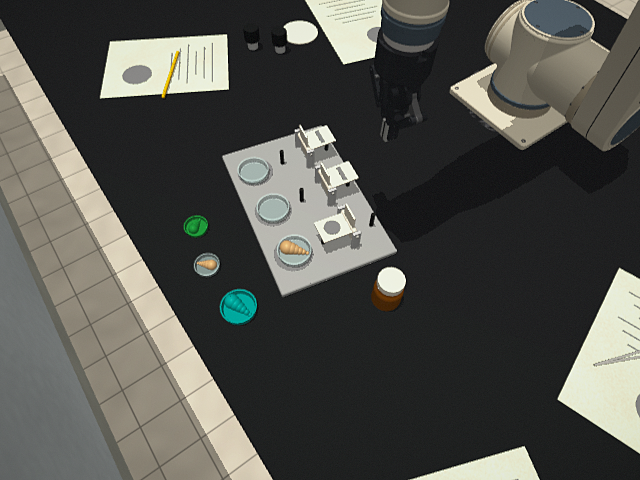

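The left paddle lies flat towards the shell's dish with its disc up, at scene (333,228). The plate measures 3.145 rad in both cameras. The other markers, the dishes and the jar appear at the same pixels as at the start. I hand in.

```bash
python3 -c "from bench import r; print(r.close_job())"
```

```text
the job is handed in; nothing more can be done
None
```

The left marker, in front of the dish with the larger tan shell, is turned over. It lies flat towards that dish with its disc face up. I used closed fingers only: I pushed the thumb tab, then the raised plate, then pressed it down onto its stop. The highest force I read was about 11 N.

**Last checks:**
- **Plate angle:** both fixed cameras measured about 3.145 rad, which is flat, with the plate's top at z ≈ 0.053 m.
- **Other things:** the other two markers, all the dishes and the jar look unmoved in the before and after pictures. I compared these by eye only.
- **Robot:** it was clear of everything when I handed in, at about 13.5 s.

**One disagreement:** all three cameras showed the fingers ending about 39 mm short of the reported TCP. A test push at the reported height touched nothing, so I worked from the visible fingertip instead. Contact with the stop came about where that predicted.

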